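Block the beam before enabling the laser

ROBOT

A 6-joint arm with a two-finger parallel gripper is mounted at the origin on the work surface. World frame = base frame: x ahead of the robot, y to its left, z up, the work surface at z = 0. Lengths are in m, angles in rad, forces in N, time in s.
With the tool pointing down it reaches from about 0.275 to 0.725 m from the base axis. Payload 5.6 kg.
Tool frame: the origin (TCP) lies on the centre line of the jaws, within the pads' length; the fingertips stand 14 mm ahead of it and the grasp point (between the pads) lies 5 mm behind it (finger_overhang is the distance from the TCP to the fingertips, in m); y points along the fingers, x is the direction in which the jaws open and shut, and the axes are right-handed (so a half turn about y gives the same grasp; the last joint's range is limited). The gripper opens to 85 mm and grips with 20 to 120 N. Pads are 22 mm wide; open, the fingers measure 114 mm over their backs; the gripper's body (76 mm by 85 mm) begins 54 mm behind the grasp point. The pads swing forward as they close: fully open they stand 13 mm farther back than shut.
Start: joints at [-0.952, 0.255, 0.108, 0, -1.424, -0.285], TCP at [0.18, -0.52, 0.245] pointing down, gripper open.
Joint ranges: [-2.95, 2.95], [-1.21, 1.97], [-1.09, 1.5], [-2.87, 1.71], [-2.94, -0.07], [-3.05, 3.05]. Speed limits (rad/s): [2.57, 2.57, 3.14, 3.14, 3.14, 3.14].

INTERFACE

Orientations are given as a unit quaternion [w, x, y, z].
In Python, from cell import * gives the robot as it stands. The module is installed in compiled form; this text tells all that it offers.
- The arm moves only by the tool move_arm, never from a script. Its argument "increments" is a list of rows, each a list of 6 numbers: the shift along the tool's x, y, z in mm, then the turn, a rotation vector about the tool's x, y, z in degrees. In form: [[tx, ty, tz, rx, ry, rz], ...]. A call has 1 to 10 rows; each row is the pose to reach, as a shift and turn from the pose measured when the call began, along the tool's axes at that moment; what a row does not reach only later rows make up. A row lasts 1/10 s, in which the tool goes at most 50 mm and 8.59 degrees, less where a joint would pass 70% of its speed; a pose out of reach is approached as far as the arm can. A call with a gripper value outside its range is refused whole. "grip" is the opening, from -1 (shut) to 1 (fully open), set as the call begins (left out, the last holds). The fingers move at their own pace and stop on an object; the grip force is fixed at half the most. Time passes only in rows, so rows that repeat a pose let the fingers close. It gives the time, the measured TCP pose, the force and the opening at its end, in the units of the state.
- get_obs(): the state, without advancing time (a new reading comes with each control period).
- read_camera(name): name is "scene" or "side" or "wrist"; returns the picture (480x640x3 uint8, red, green, blue); there is no depth.
- get_calibration(name): a dict with "vfov" (degrees; the focal length in pixels is half the picture's height over the tangent of half this angle, whatever the lens; pixels are square), "cx", "cy" (the principal point, pixels), "eye" and "attitude" of the camera in the world; the wrist camera has in their place "T_tool_cam" (4x4, takes a point from camera to tool coordinates, whose origin is the TCP and whose axes are the tool frame's). Camera axes: x right, y up, looking along -z (the intrinsics and any distortion apply to the point x, -y, -z); pixel columns grow to the right and rows downward; lengths in m; the calibration is good to about 2 mm. The wrist camera is an equidistant fisheye: a pixel r from the principal point sees the ray r / f radians off the axis. A picture is of the moment at which its call begins: read the wrist's pose just before it. get_calibration takes no time and is no camera call.
- job_done(): hands the job in, once; it reports no verdict.
The state is a dict: "clock": time; "qpos": joint angles; "joint_velocities": joint speeds; "effort": joint torques, N m; "eef_pos": TCP position; "tool_rot": TCP orientation; "force": force on the tool from outside, world axes, zero at the start; "torque": the same for the moment, N m; "finger_gap": finger opening in m.
Only numpy, scipy, OpenCV 4.12 (cv2) and the standard library are available. Lean on these libraries where they do the work, as an engineer would, in place of code of your own. Each camera call takes 0.05 s, during which the arm holds its last target. There are 200 camera calls.

TASK

Hang the black saddle-shaped beam block over the horizontal bar, letting it down on to the bar rather than dropping it, and push it along until it is flush against the end post on the laser collimator's side, so that it hangs straight in front of the collimator. Only once the beam is blocked and the block let go, throw the enable lever fully over to its other end. Do not disturb the other things on the table.

Things in the scene. Friction and masses are not known exactly. Their poses are not given: they have to be found in the camera images.
- beam_block: Loose beam block, 0.2 to 0.33 kg: black 3 mm sheet folded to an inverted U with a 45 degree roof, standing on its legs, front left or front right. Origin: underside centre; z up, y along the ridge, x across. 64 mm long (y), 42 mm wide (x); legs 65 mm tall, 36 mm clear between them; outer ridge 87 mm up. Either way round is alike. On the ridge stands the grip fin.
- block_apex (a point): Middle of the beam block's inner ridge, 82.4 mm above its origin. When hung, it rests 11.3 mm above the bar's axis, the ridge centred over the bar.
- block_fin (a point): Centre of the grip fin, an upright plate in the middle of the block's ridge, 8 mm thick (block x), 36 mm long (block y), from 87 to 122 mm above the block's origin; this point is 105 mm above it.
- station: Fixed rail station: grey base plate 12 mm thick, 345 mm in y, from x = -55 to 115 mm, with two aluminium posts and a bar between them. Origin at table height below the bar's middle; y along the bar, x away from the robot, z up. The posts, 45 mm (x) by 25 mm (y), are centred at y = +145 and -145 mm and 248 mm tall: a wide gripper cannot come down right beside them.
- bar_mid (a point): Middle of the bar, on its axis: a steel bar 16 mm in diameter along the station's y, 140 mm above the table. The posts' inner faces stand at y = +132.5 and -132.5 mm, so the block's centre is at y = +100.5 or -100.5 mm when flush. The hung block slides along the bar with a push of 1 to 4 N.
- collimator: Laser collimator fixed on the station's plate 75 mm behind the bar (station +x), at station y = +100.5 or -100.5 mm: a round dark barrel 34 mm in diameter, 62 mm long, pointing at the bar, in a black block on a post. Origin: post's foot, 12 mm above the table; axes as the station's. Barrel axis 88 mm, top 110 mm above the origin; lens end 45 mm from the bar's axis.
- mirror_mount: Mirror mount fixed at the other end of the station, 75 mm behind the bar: two square 52 mm black frames with a round mirror and two red screws on a post. Origin: centre of the post's foot, 12 mm above the table; highest point 116 mm above it. Not to be used.
- enable_lever_base: Fixed grey housing of the enable lever, 70 mm (x) by 50 mm (y) by 25 mm high. Origin: centre of its underside. The lever swings in its x-z plane about a pivot 22 mm above the origin. Stands to the robot's front left or front right.
- enable_lever (a joint): Enable lever angle (rad), 0 to 1.0: at 0 it leans 0.5 rad to the housing's -x side (towards the robot), at 1.0 it leans 0.5 rad to the +x side. Starts near 0, stays where it is left; turning it takes about 1 N at the tip. The stop is at 1.0.
- enable_lever_tip (a point): Centre of the black ball, 26 mm in diameter, at the lever's end, 80 mm from the pivot (10 mm thick rod).
- lens_post: Bystander: round black lens holder, 58 mm in diameter, on a post with a round foot, 121 mm high. Origin: underside centre.
- spare_mirror: Bystander: square black mirror holder with two red screws on a post with a round foot, 113 mm high. Origin: underside centre.
- screwdriver: Bystander: screwdriver lying on the table between the block and the lever. Origin: underside centre.
- solvent_bottle: Bystander: bottle 60 mm in diameter, 150 mm high, far left. Origin: underside centre.
- screw_jar: Bystander: small jar 48 mm in diameter, 50 mm high, left. Origin: underside centre.
- wrench: Bystander: wrench lying on the table, right. Origin: underside centre.
- power_meter: Bystander: grey meter box 90 by 150 by 40 mm, far right. Origin: underside centre.

How it is judged:
On the way, in this order (a step that is already met when the one before it is completed fails the run):
1. the beam block hangs on the bar, flush against the post at the collimator's end, let go and at rest (z of block_apex in the frame of station between 0.145 and 0.158 m and x of block_apex in the frame of station between -0.008 and 0.008 m and angle between beam_block's own z axis and vertical below 0.2 rad and angle between the y axis of beam_block and the y axis of station, either way round below 0.1 rad and y of block_apex in the frame of collimator between -0.006 and 0.006 m and contact force between beam_block and station above 0.3 N and contact force between the fingers and beam_block below 0.05 N and linear speed of beam_block below 0.02 m/s), for 0.2 s.
2. the enable lever is thrown fully over (value of joint enable_lever above 0.9 rad), for 0.2 s.
At the end, for the whole second after the job is handed in: The block rests on the bar, tilted under 0.2 rad, in line with the bar within 0.1 rad, its inner ridge within 8 mm of the bar sideways and its centre within 6 mm of the collimator's axis along the bar (flush with the post), let go and at rest; the enable lever is past 0.9 rad (all of step 1 and value of joint enable_lever above 0.9 rad); the robot touches nothing.
It fails at once if the lever is thrown while the beam is not blocked (value of joint enable_lever above 0.5 rad and (z of block_apex in the frame of station below 0.14 m or z of block_apex in the frame of station above 0.17 m or horizontal distance between block_apex and collimator above 0.09 m)).
It fails at once if the beam block is dropped (moves faster than 0.5 m/s while not held) (contact force between the fingers and beam_block below 0.05 N and linear speed of beam_block above 0.5 m/s).
It fails at once if another thing on the table is moved by more than 30 mm (distance of any of lens_post, spare_mirror, screwdriver, solvent_bottle, screw_jar, wrench, power_meter from where it was at the start of the episode above 0.03 m).
It also fails if it takes over 72 s, if anything falls off the work surface, if the arm or the gripper's body presses on something with over 40 N, if the wrist force passes 120 N, or if a joint passes its speed limit or range.

## Working session

There is one attempt and no reset: what is moved stays moved. The work goes in short steps, Python scripts to look and compute and a tool call to move; the robot and the scene stay as the last step left them, time stands still between calls to the robot, and variables do not carry over. Pictures are saved under pics/ and viewed, on a budget of 10 in all, crops included, one or two more only if the job needs it, and the job is handed in when it is done.

Besides the shell and the picture viewer there is one more tool, called as name([rows], argument=value, ...), one row to a line, values as JSON. move_arm: Moves the arm, as the interface text tells. Its arguments: {"type":"object","properties":{"increments":{"type":"array"},"grip":{"type":"number"}},"required":["increments"]}

```bash
mkdir -p pics; python3 - <<'E'
from cell import *
import cv2
o=get_obs()
for k in o: print(k,o[k])
for n in ("scene","side","wrist"):
    print(n,get_calibration(n))
    cv2.imwrite(f"pics/{n}0.png",read_camera(n)[:,:,::-1])
E
```

```text
clock 0.0
qpos [-9.52394400e-01  2.55784461e-01  1.06990527e-01 -5.06752938e-04
 -1.42388902e+00 -2.84599124e-01]
joint_velocities [-0.00127573  0.00135703  0.00109761  0.00110097  0.00132597 -0.00050626]
effort [-3.01897107e-04 -3.86630774e+01  2.37946075e+01  5.36477476e+00
 -5.86942115e-03 -5.54526409e-06]
eef_pos [ 0.18011238 -0.51917299  0.24436558]
tool_rot [-0.41058174  0.40943752  0.57648638 -0.57571433]
force [ 0.57869235  1.02121522 -0.85556828]
torque [-0.02897112 -0.04835445 -0.00774666]
finger_gap 0.08517759166690199
scene {'vfov': 53.1097131474177, 'cx': 321.0879500731019, 'cy': 252.0600364742011, 'eye': array([ 1.20697689, -0.27264504,  0.97901827]), 'attitude': array([0.78290692, 0.28334755, 0.17897758, 0.52415451])}
side {'vfov': 54.813926890420284, 'cx': 318.2952372739834, 'cy': 243.3061626797574, 'eye': array([0.08024277, 0.85472109, 0.79364098]), 'attitude': array([-0.22352372, -0.11013204,  0.45293213,  0.85601435])}
wrist {'vfov': 65.70646984690485, 'cx': 315.0356684974412, 'cy': 237.59485873531378, 'T_tool_cam': array([[ 9.99999875e-01,  4.71453125e-04,  1.64997136e-04,
        -8.28905380e-05],
       [ 3.75315843e-05,  2.58474551e-01, -9.66018067e-01,
        -1.29530557e-01],
       [-4.98079797e-04,  9.66017952e-01,  2.58474501e-01,
         6.40026419e-02],
       [ 0.00000000e+00,  0.00000000e+00,  0.00000000e+00,
         1.00000000e+00]])}
```

View images.

View pics/scene0.png

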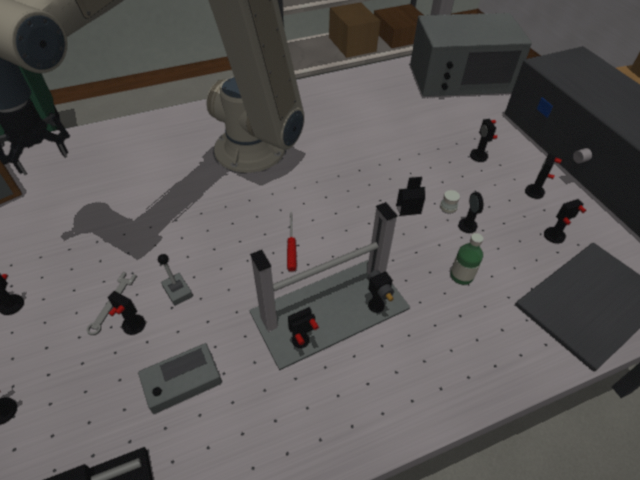

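View pics/side0.png

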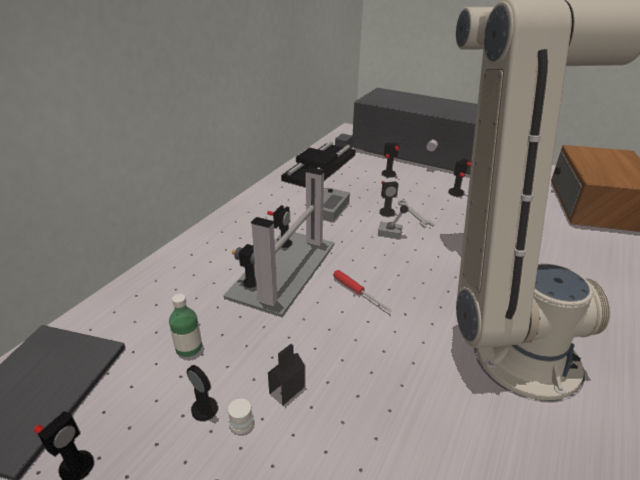

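```bash
cat > h.py <<'E'
from cell import *
import numpy as np, cv2
from scipy.spatial.transform import Rotation as R
def rot(q): return R.from_quat(q,scalar_first=True)
def ray(cam,u,v,obs=None):
    c=get_calibration(cam); f=240/np.tan(np.radians(c['vfov'])/2)
    x,y=(u-c['cx'])/f,(v-c['cy'])/f
    if cam=='wrist':
        t=np.hypot(x,y); d=np.array([x,-y,0])/max(t,1e-9)*np.sin(t); d[2]=-np.cos(t)
        T=c['T_tool_cam']; Rt=rot(obs['tool_rot'])
        return np.array(obs['eef_pos'])+Rt.apply(T[:3,3]), Rt.apply(T[:3,:3]@d)
    d=rot(c['attitude']).apply([x,-y,-1]); return c['eye'],d/np.linalg.norm(d)
def onz(cam,u,v,z,obs=None):
    e,d=ray(cam,u,v,obs); return e+d*(z-e[2])/d[2]
def tri(*a):
    A=0;b=0;
    for e,d in a:
        P=np.eye(3)-np.outer(d,d); A=A+P; b=b+P@e
    p=np.linalg.solve(A,b)
    return p,[np.linalg.norm((np.eye(3)-np.outer(d,d))@(p-e)) for e,d in a]
def proj(cam,p,obs=None):
    c=get_calibration(cam); f=240/np.tan(np.radians(c['vfov'])/2)
    if cam=='wrist':
        T=c['T_tool_cam']; q=T[:3,:3].T@(rot(obs['tool_rot']).inv().apply(np.array(p)-obs['eef_pos'])-T[:3,3])
        t=np.arctan2(np.hypot(q[0],q[1]),-q[2]); s=f*t/np.hypot(q[0],q[1]); return c['cx']+s*q[0],c['cy']-s*q[1]
    q=rot(c['attitude']).inv().apply(np.array(p)-c['eye']); return c['cx']-f*q[0]/q[2],c['cy']+f*q[1]/q[2]
E
python3 - <<'E'
from h import *
np.set_printoptions(precision=4,suppress=True)
for n,s,d,z in (("postL",(385,211),(263,224),.248),("postR",(261,260),(315,172),.248),("fintop",(415,178),(286,351),.122),("ball",(163,259),(403,209),.09)):
    print(n,onz("scene",*s,z),onz("side",*d,z),*tri(ray("scene",*s),ray("side",*d)))
for n,x,y,w,h in (("scene",355,150,130,120),("side",220,310,130,130)):
    im=cv2.imread(f"pics/{n}0.png")[y:y+h,x:x+w]
    cv2.imwrite(f"pics/c_{n}.png",cv2.convertScaleAbs(cv2.resize(im,None,fx=4,fy=4,interpolation=2),alpha=2,beta=20))
a=cv2.imread("pics/c_scene.png");b=cv2.imread("pics/c_side.png")
b=cv2.resize(b,None,fx=480/520,fy=480/520);a=cv2.resize(a,None,fx=.75,fy=.75);b=cv2.resize(b,None,fx=.75,fy=.75)
cv2.imwrite("pics/ab.png",np.hstack([a,b]));print(np.hstack([a,b]).shape)
E
```

```text
postL [0.6099 0.1376 0.248 ] [0.6   0.149 0.248] [0.6054 0.1411 0.2421] [np.float64(0.00034818794724487094), np.float64(0.00034818794724487365)]
postR [ 0.6375 -0.1466  0.248 ] [ 0.6288 -0.1385  0.248 ] [ 0.6335 -0.1461  0.2435] [np.float64(0.0005104724074368936), np.float64(0.0005104724074369643)]
fintop [0.4288 0.3384 0.122 ] [0.4224 0.3423 0.122 ] [0.4248 0.3404 0.1185] [np.float64(0.0009767084627115095), np.float64(0.0009767084627113657)]
ball [ 0.4259 -0.3308  0.09  ] [ 0.4332 -0.3383  0.09  ] [ 0.4306 -0.3303  0.095 ] [np.float64(0.00031560618578949985), np.float64(0.0003156061857894181)]
(360, 750, 3)
```

View pics/ab.png

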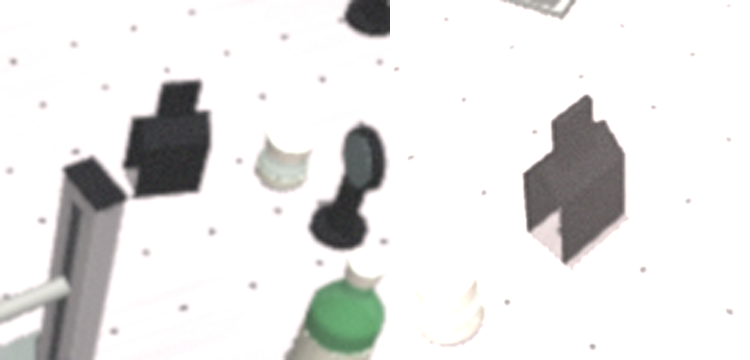

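```bash
python3 - <<'E'
from h import *
np.set_printoptions(precision=4,suppress=True)
o=get_obs(); print(rot(o['tool_rot']).as_matrix())
A=tri(ray("scene",409.3,178),ray("side",278.9,354));B=tri(ray("scene",421.7,177.3),ray("side",291.5,344.7))
for z in(.122,):print([onz("scene",409.3,178,z),onz("scene",421.7,177.3,z),onz("side",278.9,354,z),onz("side",291.5,344.7,z)])
print(A,B)
E
```

```text
[[-0.3276 -0.0005 -0.9448]
 [ 0.9448  0.0013 -0.3276]
 [ 0.0014 -1.      0.0001]]
[array([0.4232, 0.3244, 0.122 ]), array([0.433 , 0.3564, 0.122 ]), array([0.4301, 0.3553, 0.122 ]), array([0.4217, 0.3233, 0.122 ])]
(array([0.4264, 0.3382, 0.1134]), [np.float64(0.013197764690240681), np.float64(0.013197764690240468)]) (array([0.4273, 0.342 , 0.1303]), [np.float64(0.01517751008086676), np.float64(0.015177510080866773)])
```

move_arm([
  [325,-20,-345,0,-40,0],
  [325,-20,-345,0,-40,0],
  [325,-20,-345,0,-40,0],
  [325,-20,-345,0,-40,0],
  [325,-20,-345,0,-40,0],
  [325,-20,-345,0,-40,0],
  [325,-20,-345,0,-40,0],
  [325,-20,-345,0,-40,0],
  [325,-20,-345,0,-40,0],
  [325,-20,-345,0,-40,0],
], grip=1)

```text
clock: 1.15
eef_pos: [0.4005, -0.0962, 0.265]
tool_rot: [-0.188, 0.187, 0.682, -0.681]
force: [0.5, -0.1, 0.0]
finger_gap: 0.0852
```

```bash
cat >> h.py <<'E'
def inc(p,xang):
    o=get_obs(); Rt=rot(o['tool_rot'])
    a=np.radians(xang); X=np.array([np.cos(a),np.sin(a),0]); Y=np.array([0,0,-1.]); G=R.from_matrix(np.c_[X,Y,np.cross(X,Y)])
    print('inc mm',np.round(Rt.inv().apply(np.array(p)-o['eef_pos'])*1000,1),'deg',np.round((Rt.inv()*G).as_rotvec(degrees=True),2))
E
python3 -c "
from h import *
inc([.43,.34,.27],164.3)"
```

```text
inc mm [ 197.5   -4.1 -390.1] deg [  0.1  -15.01   0.06]
```

move_arm([
  [197,-4,-390,0,-15,0],
  [197,-4,-390,0,-15,0],
  [197,-4,-390,0,-15,0],
  [197,-4,-390,0,-15,0],
  [197,-4,-390,0,-15,0],
  [197,-4,-390,0,-15,0],
  [197,-4,-390,0,-15,0],
  [197,-4,-390,0,-15,0],
  [197,-4,-390,0,-15,0],
  [197,-4,-390,0,-15,0],
])

```text
clock: 2.15
eef_pos: [0.4298, 0.3436, 0.2676]
tool_rot: [0.096, -0.095, -0.701, 0.701]
force: [0.6, -1.1, -0.1]
finger_gap: 0.0856
```

```bash
python3 - <<'E'
from h import *
o=get_obs(); print(o['eef_pos'],o['tool_rot'],o['qpos'])
im=read_camera('wrist')[:,:,::-1]
im=cv2.convertScaleAbs(im,alpha=1.8,beta=10); cv2.imwrite('pics/w1.png',im)
for z,n in((.122,'top'),):
  for p in ((.4225,.324,z),(.4315,.356,z)): print(proj('wrist',p,o))
E
```

```text
[0.42977343 0.34358661 0.26762975] [ 0.09637473 -0.09452841 -0.70056769  0.7007005 ] [ 0.95736755  0.25177391  0.16080455 -0.00224098 -1.48119513 -1.22797027]
(np.float64(318.38943011204924), np.float64(199.2094498252944))
(np.float64(318.176573632934), np.float64(242.00442003473492))
```

View pics/w1.png

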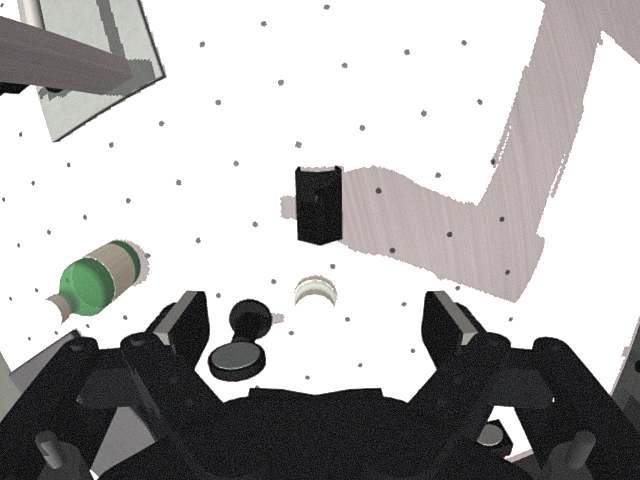

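```bash
python3 - <<'E'
from h import *
np.set_printoptions(precision=4,suppress=True)
o=get_obs()
for n,u,v,z in (("e1",297,168,.065),("e2",341,168,.065),("e3",297,237,.065),("e4",342,236,.065),("lensfoot",250,318,.0),("lenstop",237,340,.12),("jar",315,290,.05)): print(n,onz('wrist',u,v,z,o))
im=cv2.imread('pics/w1.png');m=(im.max(2)<40).astype(np.uint8)
k,l,s,c=cv2.connectedComponentsWithStats(m);i=l[205,318];print(s[i],c[i]);print(cv2.minAreaRect(np.argwhere(l==i)[:,::-1].astype(np.float32)))
for z in (.065,.08): print(onz('wrist',*c[i],z,o))
E
```

```text
e1 [0.4353 0.2984 0.065 ]
e2 [0.3974 0.309  0.065 ]
e3 [0.453  0.3597 0.065 ]
e4 [0.4126 0.37   0.065 ]
lensfoot [0.5444 0.4571 0.    ]
lenstop [0.5237 0.4213 0.12  ]
jar [0.453  0.4215 0.05  ]
[ 296  167   46   78 2390] [319.6967 208.346 ]
((318.52838134765625, 205.72027587890625), (76.60719299316406, 44.592594146728516), 88.66777801513672)
[0.4256 0.3394 0.065 ]
[0.4251 0.3366 0.08  ]
```

```bash
python3 -c "
from h import *
inc([.426,.337,.108],164.6)"
```

```text
inc mm [  2.2 160.2   5.3] deg [-0.04 -0.17  0.12]
```

move_arm([
  [2,40,5,0,0,0],
  [2,80,5,0,0,0],
  [2,110,5,0,0,0],
  [2,130,5,0,0,0],
  [2,145,5,0,0,0],
  [2,155,5,0,0,0],
  [2,160,5,0,0,0],
  [2,160,5,0,0,0],
])

```text
clock: 3.0
eef_pos: [0.4262, 0.3369, 0.1081]
tool_rot: [0.097, -0.095, -0.7, 0.701]
force: [-0.8, 0.3, 0.6]
finger_gap: 0.0854
```

move_arm([
  [0,0,0,0,0,0],
  [0,0,0,0,0,0],
  [0,0,0,0,0,0],
  [0,0,0,0,0,0],
  [0,0,0,0,0,0],
  [0,0,0,0,0,0],
  [0,0,0,0,0,0],
  [0,0,0,0,0,0],
  [0,0,0,0,0,0],
  [0,0,0,0,0,0],
], grip=-1)

```text
clock: 4.0
eef_pos: [0.4262, 0.337, 0.1082]
tool_rot: [0.097, -0.095, -0.7, 0.701]
force: [-0.2, 0.1, 0.2]
finger_gap: 0.0072
```

move_arm([
  [0,-10,0,0,0,0],
  [0,-30,0,0,0,0],
  [0,-60,0,0,0,0],
  [0,-90,0,0,0,0],
  [0,-120,0,0,0,0],
  [0,-145,0,0,0,0],
  [0,-165,0,0,0,0],
  [0,-175,0,0,0,0],
  [0,-180,0,0,0,0],
  [0,-180,0,0,0,0],
])

```text
clock: 5.0
eef_pos: [0.4265, 0.337, 0.288]
tool_rot: [0.097, -0.095, -0.7, 0.701]
force: [0.5, 0.7, -2.4]
finger_gap: 0.0067
```

```bash
python3 - <<'E'
from h import *
print(get_obs()['force'])
s=np.radians(5.6); 
inc([.46,.06,.288],180+5.6)
E
```

```text
[ 0.4792205   0.70201739 -2.44703574]
inc mm [-106.7   -0.   257.8] deg [ -0.04 -21.19   0.16]
```

move_arm([
  [-6,0,14,0,-1,0],
  [-18,0,44,0,-4,0],
  [-34,0,82,0,-7,0],
  [-50,0,120,0,-10,0],
  [-66,0,160,0,-13,0],
  [-80,0,195,0,-16,0],
  [-93,0,225,0,-18,0],
  [-102,0,247,0,-20,0],
  [-106,0,257,0,-21,0],
  [-106,0,257,0,-21,0],
])

```text
clock: 6.0
eef_pos: [0.459, 0.0595, 0.2868]
tool_rot: [-0.031, 0.035, -0.706, 0.707]
force: [0.1, 0.9, -2.9]
finger_gap: 0.007
```

```bash
python3 - <<'E'
from h import *
o=get_obs(); print(o['eef_pos'],o['tool_rot'],o['qpos'])
im=read_camera('wrist')[:,:,::-1]
im=cv2.convertScaleAbs(im,alpha=1.6,beta=10); cv2.imwrite('pics/w2.png',im)
E
```

```text
[0.4590052  0.05949687 0.28680969] [-0.03080186  0.03451897 -0.70595955  0.70673956] [ 4.68096076e-01  7.46304422e-02 -6.21867082e-03 -1.14948650e-03
 -1.49519482e+00 -3.75595430e-01]
```

View pics/w2.png

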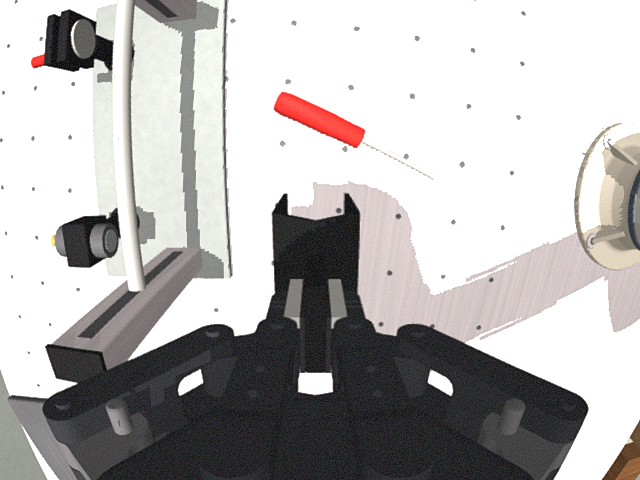

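```bash
python3 - <<'E'
from h import *
np.set_printoptions(precision=4,suppress=True)
o=get_obs()
im=cv2.imread('pics/w2.png').astype(int)
for v in (40,80,110,150,180,210,250,280): print(v,im[v,96:160:2].min(1))
post=[]
for u,v in ((48,345),(103,347),(96,382),(58,377)): print(onz('wrist',u,v,.248,o))
print('endpost',onz('wrist',136,289,.14,o))
for p in ((.6054,.1411,.248),(.6335,-.1461,.248)):print(proj('wrist',p,o))
# refined scene/side picks of the post tops, hue dark caps
for n,x,y in (("scene",372,200),("scene",248,248),("side",250,215),("side",303,165)):
    I=cv2.imread(f'pics/{n}0.png')[y:y+30,x:x+30].max(2); m=(I<(55 if n=='scene' else 45)).astype(np.uint8)
    k,l,s,c=cv2.connectedComponentsWithStats(m); i=1+s[1:,4].argmax(); print(n,s[i]+np.array([x,y,0,0,0]),c[i]+[x,y],onz(n,*(c[i]+[x,y]),.248))
E
```

```text
40 [ 29  29  20  18  10  15  66 111 152 242 255 255 255 255 220 192 160 111
 124 231 231 229 229 226 231 228 229 231 232 237 234 234]
80 [234 127 136 136 136 130 133 130 218 255 255 255 255 229 200 176 135  98
 226 237 237 232 228 232 232 232 226 237 232 237 239 236]
110 [237 234 234 236 226 231 231 236 231 255 255 255 255 232 204 170 128 103
 239 232 236 234 240 236 236 229 236 237 236 234 240 237]
150 [231 229 234 232 239 232 237 232 234 255 255 255 255 255 221 192 162 104
 200 236 236 237 229 224 236 237 234 239 234 234 239 232]
180 [232 231 239 236 234 237 240 236 232 237 253 255 255 255 250 221 196 159
 101 212 236 239 234 226 224 231 232 232 234 228 234 229]
210 [255 255 228 237 232 232 234 239 232  63  40 248 255 255 255 255 224 200
 168 108 124 141 136 135 240 234 234 237 232 226 224 228]
250 [133 138 140 143  52  48  96  88 101  63  55 237 234 221 255 255 255 255
 232 210 176 125 127 234 229 229 232 229 232 234 232 226]
280 [255 255 255 255 255 255 255 255 255 255 255 255 255 255 255 189 255 255
 255 255 240 215 183 136  95  66  66  77 133 143 133 144]
[0.6291 0.1288 0.248 ]
[0.5822 0.1197 0.248 ]
[0.5938 0.1494 0.248 ]
[0.6275 0.1545 0.248 ]
endpost [0.6105 0.1298 0.14  ]
(np.float64(79.17309950406798), np.float64(368.064315861841))
(np.float64(58.42636596505571), np.float64(-87.50907533404057))
scene [377 203  20  18 217] [386.023 211.553] [0.6122 0.1388 0.248 ]
scene [251 250  20  22 265] [260.0981 260.7094] [ 0.6385 -0.1487  0.248 ]
side [252 215  28  12 185] [267.8432 221.3676] [0.597  0.1344 0.248 ]
side [303 165  30  22 278] [317.1978 170.1403] [ 0.6293 -0.1516  0.248 ]
```

```bash
python3 - <<'E'
from h import *
np.set_printoptions(precision=4,suppress=True)
o=get_obs()
for v,a,b in ((80,112.5,131),(110,113,131),(150,113.5,132),(180,114.5,133.5),(210,117,135.5)):
    print(v,onz('wrist',(a+b)/2,v,.14,o))
P=np.array([onz('wrist',(a+b)/2,v,.14,o) for v,a,b in ((80,112.5,131),(110,113,131),(150,113.5,132),(180,114.5,133.5),(210,117,135.5))])
k=np.polyfit(P[:,1],P[:,0],1);print(k,np.degrees(np.arctan(k[0])))
E
```

```text
80 [ 0.6251 -0.0469  0.14  ]
110 [ 0.6225 -0.0221  0.14  ]
150 [0.6199 0.0105 0.14  ]
180 [0.6182 0.035  0.14  ]
210 [0.6162 0.0599 0.14  ]
[-0.0822  0.621 ] -4.696974656327603
```

```bash
python3 -c "
from h import *
inc([.615,.065,.287],185.2)"
```

```text
inc mm [-155.7   -0.9    9.8] deg [-0.03  0.11  0.28]
```

move_arm([
  [-5,0,1,0,0,0],
  [-20,0,2,0,0,0],
  [-42,0,3,0,0,0],
  [-68,0,5,0,0,0],
  [-94,0,6,0,0,0],
  [-118,0,8,0,0,0],
  [-137,0,9,0,0,0],
  [-150,0,10,0,0,0],
  [-156,0,10,0,0,0],
  [-156,0,10,0,0,0],
])

```text
clock: 7.05
eef_pos: [0.6157, 0.0655, 0.2848]
tool_rot: [-0.03, 0.035, -0.706, 0.707]
force: [0.8, 0.2, -3.2]
finger_gap: 0.0071
```

```bash
python3 - <<'E'
from h import *
o=get_obs(); print(o['eef_pos'],o['tool_rot'],o['force'])
im=read_camera('wrist')[:,:,::-1]
im=cv2.convertScaleAbs(im,alpha=1.6,beta=10); cv2.imwrite('pics/w3.png',im)
E
```

```text
[0.61571372 0.06549536 0.28481911] [-0.03045344  0.03527514 -0.70597739  0.7066995 ] [ 0.77580926  0.15813721 -3.16805816]
```

View pics/w3.png

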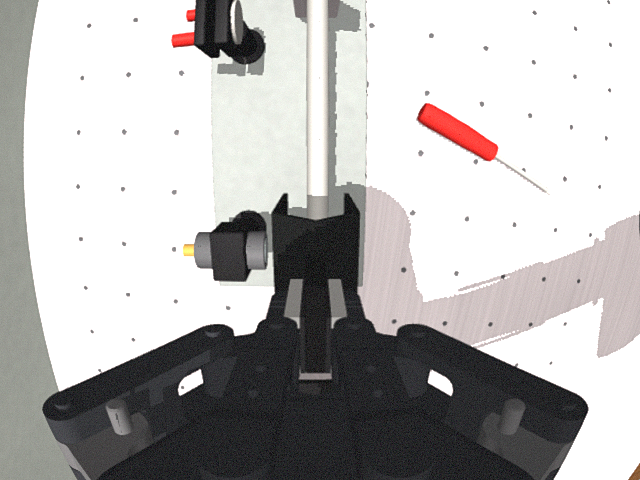

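move_arm([
  [0,10,0,0,0,0],
  [0,25,0,0,0,0],
  [0,42,0,0,0,0],
  [0,59,0,0,0,0],
  [0,74,0,0,0,0],
  [0,86,0,0,0,0],
  [0,94,0,0,0,0],
  [0,98,0,0,0,0],
  [0,100,0,0,0,0],
  [0,100,0,0,0,0],
])

```text
clock: 8.1
eef_pos: [0.6148, 0.0653, 0.1857]
tool_rot: [-0.031, 0.035, -0.706, 0.707]
force: [0.0, -0.6, -2.3]
finger_gap: 0.0068
```

move_arm([
  [0,2,0,0,0,0],
  [0,3,0,0,0,0],
  [0,4,0,0,0,0],
  [0,5,0,0,0,0],
  [0,6,0,0,0,0],
  [0,6,0,0,0,0],
])

```text
clock: 8.7
eef_pos: [0.6147, 0.0652, 0.1795]
tool_rot: [-0.031, 0.035, -0.706, 0.707]
force: [0.6, 0.0, -2.3]
finger_gap: 0.007
```

move_arm([
  [0,1,0,0,0,0],
  [0,1.5,0,0,0,0],
  [0,2,0,0,0,0],
  [0,2.5,0,0,0,0],
  [0,3,0,0,0,0],
  [0,3,0,0,0,0],
])

```text
clock: 9.3
eef_pos: [0.6147, 0.0653, 0.1779]
tool_rot: [-0.031, 0.035, -0.706, 0.707]
force: [-3.9, 0.4, 5.3]
finger_gap: 0.0066
```

move_arm([
  [1,-0.5,0,0,0,0],
  [1,-0.5,0,0,0,0],
  [1,-0.5,0,0,0,0],
])

```text
clock: 9.6
eef_pos: [0.6136, 0.0651, 0.1779]
tool_rot: [-0.031, 0.035, -0.706, 0.707]
force: [0.0, -0.5, -2.9]
finger_gap: 0.007
```

move_arm([
  [0,0,0,0,0,0],
  [0,0,0,0,0,0],
  [0,0,0,0,0,0],
  [0,0,0,0,0,0],
  [0,0,0,0,0,0],
  [0,0,0,0,0,0],
], grip=0)

```text
clock: 10.2
eef_pos: [0.6137, 0.0651, 0.178]
tool_rot: [-0.031, 0.035, -0.706, 0.707]
force: [0.2, 0.2, 0.3]
finger_gap: 0.0426
```

move_arm([
  [0,-10,0,0,0,0],
  [0,-28,0,0,0,0],
  [0,-45,0,0,0,0],
  [0,-55,0,0,0,0],
  [0,-58,10,0,0,0],
  [0,-58,28,0,0,0],
  [0,-58,46,0,0,0],
  [0,-58,57,0,0,0],
  [0,-58,60,0,0,0],
  [0,-58,60,0,0,0],
])

```text
clock: 11.2
eef_pos: [0.6194, 0.0045, 0.2355]
tool_rot: [-0.03, 0.035, -0.706, 0.707]
force: [-0.9, 0.7, 0.1]
finger_gap: 0.0427
```

```bash
python3 - <<'E'
from h import *
o=get_obs(); print(o['eef_pos'],o['tool_rot'],o['force'])
inc([.62,.004,.14],185.2)
im=np.hstack([cv2.resize(cv2.convertScaleAbs(read_camera(n)[y:y+170,x:x+170,::-1],alpha=1.8,beta=15),None,fx=2.3,fy=2.3,interpolation=2) for n,x,y in (('scene',260,170),('side',220,150))])
cv2.imwrite('pics/s4.png',im); print(im.shape)
E
```

```text
[0.61942335 0.0045441  0.23554855] [-0.03042098  0.03451012 -0.70604734  0.70666879] [-0.93969811  0.68545001  0.07407077]
inc mm [-1.1 95.5  0.5] deg [-0.04  0.06  0.33]
(391, 782, 3)
```

View pics/s4.png

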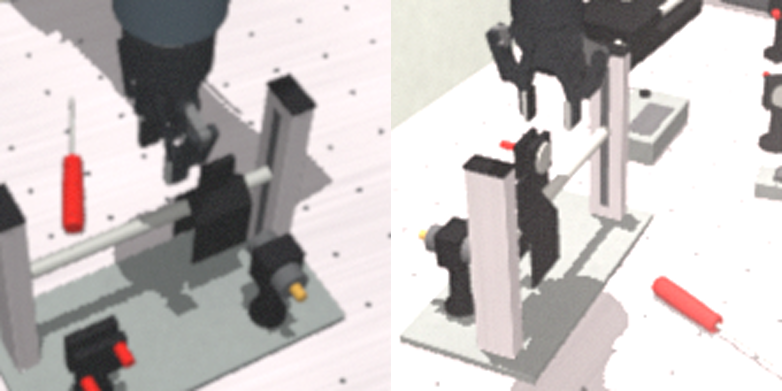

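move_arm([
  [0,0,0,0,0,0],
  [0,0,0,0,0,0],
  [0,6,0,0,0,0],
  [0,20,0,0,0,0],
  [0,36,0,0,0,0],
  [0,54,0,0,0,0],
  [0,72,0,0,0,0],
  [0,86,0,0,0,0],
  [0,94,0,0,0,0],
  [0,95,0,0,0,0],
], grip=-0.4)

```text
clock: 12.3
eef_pos: [0.6183, 0.0056, 0.1395]
tool_rot: [-0.03, 0.036, -0.706, 0.707]
force: [0.0, -0.2, 0.6]
finger_gap: 0.0255
```

move_arm([
  [0,0,-5,0,0,0],
  [0,0,-10,0,0,0],
  [0,0,-14,0,0,0],
  [0,0,-18,0,0,0],
  [0,0,-22,0,0,0],
  [0,0,-26,0,0,0],
  [0,0,-30,0,0,0],
  [0,0,-34,0,0,0],
  [0,0,-38,0,0,0],
  [0,0,-40,0,0,0],
])

```text
clock: 13.3
eef_pos: [0.6149, 0.0454, 0.1399]
tool_rot: [-0.031, 0.035, -0.706, 0.707]
force: [1.1, -5.2, 1.5]
finger_gap: 0.0254
```

move_arm([
  [0,0,-2,0,0,0],
  [0,0,-4,0,0,0],
  [0,0,-5,0,0,0],
  [0,0,-5,0,0,0],
])

```text
clock: 13.7
eef_pos: [0.6144, 0.0505, 0.14]
tool_rot: [-0.031, 0.035, -0.706, 0.707]
force: [0.3, -4.3, 3.2]
finger_gap: 0.0256
```

Sliding at about 4–5 N. Continue in small steps until the force jumps.

move_arm([
  [0,0,-1,0,0,0],
  [0,0,-2,0,0,0],
  [0,0,-3,0,0,0],
  [0,0,-3,0,0,0],
])

```text
clock: 14.1
eef_pos: [0.6143, 0.0522, 0.1401]
tool_rot: [-0.031, 0.035, -0.705, 0.708]
force: [2.2, -8.4, 2.1]
finger_gap: 0.0255
```

move_arm([
  [0,0,-1,0,0,0],
  [0,0,-2,0,0,0],
  [0,0,-2,0,0,0],
])

```text
clock: 14.4
eef_pos: [0.6143, 0.0523, 0.1401]
tool_rot: [-0.03, 0.035, -0.704, 0.709]
force: [3.0, -11.1, 0.9]
finger_gap: 0.0255
```

move_arm([
  [0,0,3,0,0,0],
  [0,0,10,0,0,0],
  [0,0,20,0,0,0],
  [0,0,30,0,0,0],
  [0,-10,40,0,0,0],
  [0,-35,45,0,0,0],
  [0,-70,50,0,0,0],
  [0,-105,50,0,0,0],
  [0,-130,50,0,0,0],
  [0,-140,50,0,0,0],
])

```text
clock: 15.4
eef_pos: [0.6208, 0.0028, 0.2847]
tool_rot: [-0.032, 0.033, -0.704, 0.709]
force: [-0.3, 1.0, 0.5]
finger_gap: 0.0258
```

```bash
python3 - <<'E'
from h import *
o=get_obs(); print(o['eef_pos'],o['tool_rot'],o['force'])
a=cv2.convertScaleAbs(read_camera('wrist')[120:480,160:480,::-1],alpha=1.6,beta=15)
b=cv2.resize(cv2.convertScaleAbs(read_camera('scene')[180:340,240:420,::-1],alpha=2,beta=15),(405,360),interpolation=2)
cv2.imwrite('pics/s5.png',np.hstack([a,b]))
for z,n in((.134,'eave'),(.191,'fintop')): print(n,proj('wrist',(.61,.13,z),o))
E
```

```text
[0.62078927 0.00277659 0.28465365] [-0.03232471  0.03300446 -0.70401603  0.70867994] [-0.33388781  0.95093469  0.45505356]
eave (np.float64(315.2125316445495), np.float64(365.838584403045))
fintop (np.float64(315.29026133912697), np.float64(406.49353645954704))
```

View pics/s5.png

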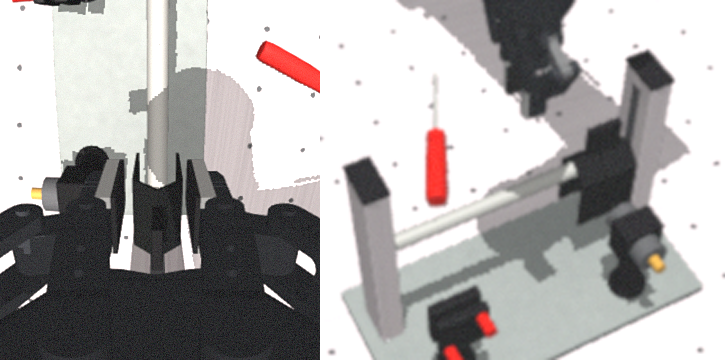

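```bash
python3 -c "
from h import *
inc([.44,-.26,.31],180)
for u,v in((135,328),(120,300)): print(onz('scene',u,v,0 if v>310 else .1))
print(onz('scene',180,285,.025), onz('side',391,228,.025))"
```

```text
inc mm [204.1 -25.4 245.5] deg [-0.36  5.31  0.21]
[ 0.52599574 -0.43603839  0.        ]
[ 0.51315252 -0.43801635  0.1       ]
[ 0.46391214 -0.31292631  0.025     ] [ 0.45714146 -0.31859207  0.025     ]
```

move_arm([
  [10,-10,12,0,0,0],
  [30,-20,36,0,1,0],
  [55,-25,66,0,2,0],
  [82,-25,99,0,3,0],
  [110,-25,132,0,4,0],
  [138,-25,166,0,5,0],
  [165,-25,198,0,5,0],
  [188,-25,226,0,5,0],
  [200,-25,241,0,5,0],
  [204,-25,245,0,5,0],
], grip=-1)

```text
clock: 16.5
eef_pos: [0.4379, -0.2611, 0.3091]
tool_rot: [0.001, 0.003, -0.705, 0.709]
force: [1.5, 0.8, -0.3]
finger_gap: -0.0001
```

```bash
python3 - <<'E'
from h import *
o=get_obs(); print(o['eef_pos'],o['tool_rot'],o['force'])
im=cv2.convertScaleAbs(read_camera('wrist')[:,:,::-1],alpha=1.6,beta=10); cv2.imwrite('pics/w6.png',im)
E
```

```text
[ 0.43786191 -0.26110411  0.30906479] [ 0.00084513  0.00270091 -0.70491448  0.70928666] [ 1.52773529  0.76574843 -0.31464006]
```

View pics/w6.png

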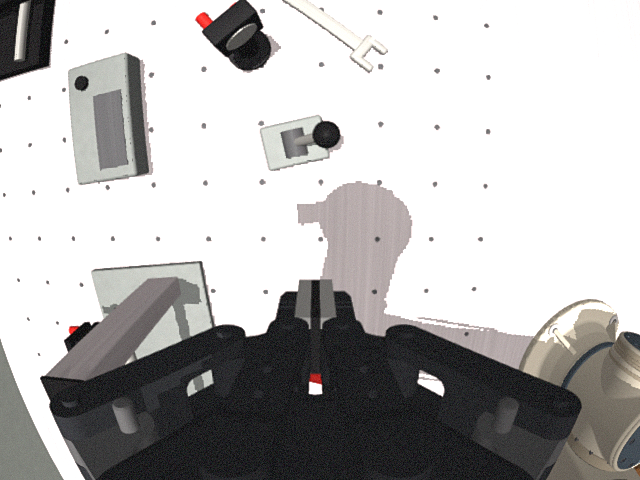

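```bash
python3 - <<'E'
from h import *
np.set_printoptions(precision=4,suppress=True)
o=get_obs()
C=np.array([onz('wrist',u,v,.025,o) for u,v in ((262,128),(320,116),(329,158),(271,169))]);print(C,C.mean(0))
b=onz('wrist',326,134,.092,o);print('ball',b)
for d in(C[0]-C[1],C[3]-C[2]): print(np.linalg.norm(d),np.degrees(np.arctan2(d[1],d[0])))
d=C.mean(0)-b;print(d,np.degrees(np.arctan2(d[1],d[0])))
inc([.38,-.355,.2],180+11)
E
```

```text
[[ 0.497  -0.342   0.025 ]
 [ 0.4329 -0.3548  0.025 ]
 [ 0.4228 -0.308   0.025 ]
 [ 0.4873 -0.2959  0.025 ]] [ 0.46   -0.3252  0.025 ]
ball [ 0.4285 -0.3331  0.092 ]
0.06530904104414743 11.277784914937989
0.06566175094589351 10.638426607655443
[ 0.0315  0.0079 -0.067 ] 14.14735941476343
inc mm [ 58.  110.   93.4] deg [ -0.33 -10.83   0.31]
```

```bash
python3 - <<'E'
from h import *
inc([.3855,-.3415,.086],192)
print(onz('wrist',370,65,.0,get_obs()))
E
```

```text
inc mm [ 51.9 223.9  79.2] deg [ -0.32 -11.83   0.32]
[ 0.37392075 -0.4199004   0.        ]
```

move_arm([
  [15,5,22,0,-3,0],
  [35,15,52,0,-8,0],
  [50,30,74,0,-11,0],
  [52,60,79,0,-12,0],
  [52,100,79,0,-12,0],
  [52,140,79,0,-12,0],
  [52,175,79,0,-12,0],
  [52,203,79,0,-12,0],
  [52,220,79,0,-12,0],
  [52,224,79,0,-12,0],
])

```text
clock: 17.55
eef_pos: [0.3841, -0.3398, 0.0832]
tool_rot: [-0.072, 0.079, -0.702, 0.704]
force: [0.1, 1.0, -0.9]
finger_gap: 0.0001
```

```bash
python3 - <<'E'
from h import *
print(get_obs()['force']); inc([.3855,-.3415,.086],192); inc([.3855+.978*.09,-.3415+.208*.09,.086],192)
E
```

```text
[ 0.06688308  0.9509226  -0.89076459]
inc mm [-1.  -2.8  2. ] deg [-0.07  0.21  0.58]
inc mm [-91.   -3.7   2.3] deg [-0.07  0.21  0.58]
```

move_arm([
  [-6,0,2,0,0,0],
  [-12,0,2,0,0,0],
  [-20,0,2,0,0,0],
  [-28,0,2,0,0,0],
  [-36,0,2,0,0,0],
  [-44,0,2,0,0,0],
  [-52,0,2,0,0,0],
  [-60,0,2,0,0,0],
  [-67,0,2,0,0,0],
  [-72,0,2,0,0,0],
])

```text
clock: 18.55
eef_pos: [0.4561, -0.3265, 0.083]
tool_rot: [-0.072, 0.078, -0.702, 0.704]
force: [-0.5, -1.9, 1.3]
finger_gap: 0.0001
```

move_arm([
  [-4,0,0,0,0,0],
  [-8,0,0,0,0,0],
  [-12,0,0,0,0,0],
  [-15,0,0,0,0,0],
  [-15,0,0,0,0,0],
])

```text
clock: 19.05
eef_pos: [0.471, -0.3231, 0.0826]
tool_rot: [-0.072, 0.078, -0.702, 0.704]
force: [-0.3, 0.1, 0.1]
finger_gap: 0.0
```

move_arm([
  [-2,0,0,0,0,0],
  [-4,0,0,0,0,0],
  [-6,0,0,0,0,0],
  [-6,0,0,0,0,0],
])

```text
clock: 19.45
eef_pos: [0.4718, -0.3229, 0.0825]
tool_rot: [-0.068, 0.082, -0.702, 0.704]
force: [-14.9, -3.6, 6.8]
finger_gap: -0.0
```

```bash
python3 - <<'E'
from h import *
o=get_obs();print(o['eef_pos'],o['force'])
a=cv2.resize(cv2.convertScaleAbs(read_camera('scene')[220:340,100:240,::-1],alpha=1.8,beta=15),(420,360),interpolation=2)
b=cv2.resize(cv2.convertScaleAbs(read_camera('side')[160:270,350:460,::-1],alpha=1.8,beta=15),(360,360),interpolation=2)
cv2.imwrite('pics/s7.png',np.hstack([a,b]))
E
```

```text
[ 0.47181853 -0.32286591  0.08249599] [-14.93839474  -3.61066164   6.81428842]
```

View pics/s7.png

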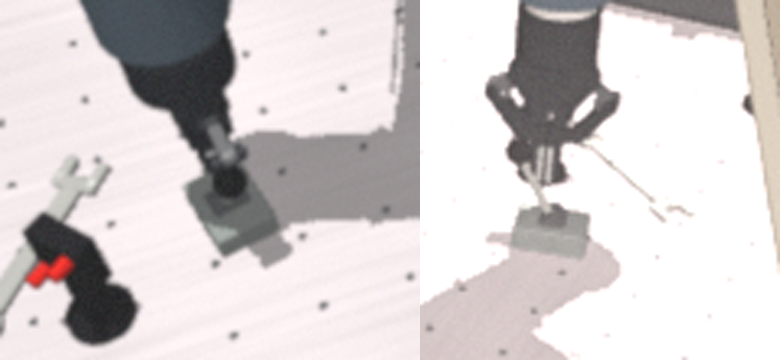

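move_arm([
  [5,0,0,0,0,0],
  [15,0,0,0,0,0],
  [28,0,0,0,0,0],
  [40,0,0,0,0,0],
  [45,-20,0,0,0,0],
  [45,-50,0,0,0,0],
  [45,-85,0,0,0,0],
  [45,-120,0,0,0,0],
  [45,-145,0,0,0,0],
  [45,-155,0,0,0,0],
])

```text
clock: 20.55
eef_pos: [0.4311, -0.3325, 0.2415]
tool_rot: [-0.07, 0.08, -0.701, 0.705]
force: [0.7, 0.1, -0.1]
finger_gap: 0.0004
```

```bash
python3 - <<'E'
from h import *
o=get_obs();print(o['eef_pos'],o['force'])
I=[read_camera('scene')[180:340,100:420,::-1]]+[read_camera('side')[150:320,210:460,::-1]]
I=[cv2.resize(cv2.convertScaleAbs(i,alpha=1.8,beta=15),None,fx=s,fy=s,interpolation=2) for i,s in zip(I,(1.9,1.9))]
w=max(i.shape[1] for i in I)
cv2.imwrite('pics/s8.png',np.vstack([cv2.copyMakeBorder(i,0,0,0,w-i.shape[1],0) for i in I])[:600])
E
```

```text
[ 0.43111015 -0.33247027  0.24148353] [ 0.67547203  0.06906311 -0.14474271]
```

View pics/s8.png

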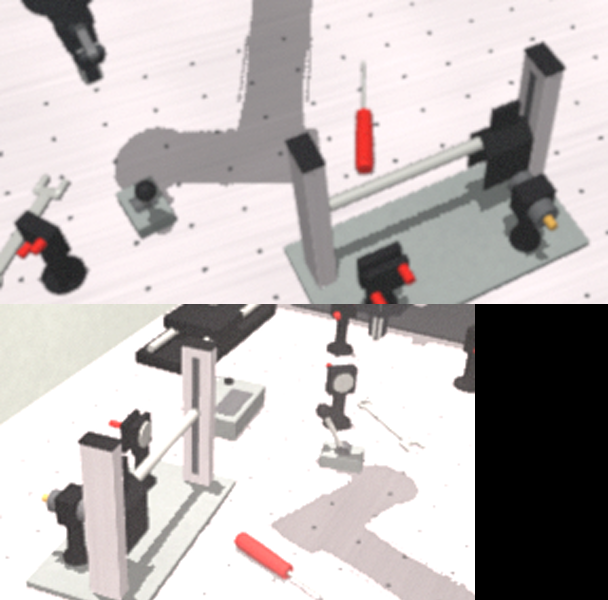

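```bash
python3 - <<'E'
from h import *
print(tri(ray('scene',176.3,280),ray('side',381,205.8)))
print('fin',onz('scene',366.8,235,.191), 'expect about .611,.097')
job_done()
E
```

```text
(array([ 0.49767717, -0.31587936,  0.09248998]), [np.float64(0.0018713626576066004), np.float64(0.0018713626576063761)])
fin [0.61329365 0.09877139 0.191     ] expect about .611,.097
the job is handed in; nothing more can be done
```

I hung the beam block on the bar, pushed it flush against the post on the collimator's side, and then threw the enable lever to its stop. I handed the job in at about 20.7 s; the interface reports no verdict.

- **Hanging:** I gripped the fin, lowered the block slowly on to the bar until the contact showed in the force, and let go. The pictures showed it hanging upright.
- **Pushing flush:** With the fingers straddling the bar I pushed it along at 4–5 N. It stopped moving as the force rose to 11 N, within 2 mm of where the post should stop it. After the push, the fin's position came out at y of about 0.099 m, against about 0.097 m expected.
- **Lever:** The arm stopped against the lever's end at about 15 N. Afterwards the ball measured (0.498, -0.316, 0.092) m. That is about 6 mm short in x of the (0.504, -0.317) m I expected at full throw, while its height matched. I put the gap down to measurement error, because the arm had already met the stop.
- **End state:** The arm finished clear above the lever, with force readings near zero. The objects visible in the last pictures looked undisturbed. The lens post, bottle and jar were outside those crops, so I did not recheck them.

I viewed 10 pictures.

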